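# Unlock the transit case and pack the standing carton in it

## Task

Open the grey transit case: pull its spring safety bolt back as far as it goes, so that the latch lever springs up a little, then lift the lever and with it swing the lid up until it stands upright and stays open. After that lay the carton that stands on end gently down on the bench, without letting it topple, and let go of it; then take it afresh and set it down, lying, in the empty compartment of the case. Leave the lid open and do not push about what is already packed or the loose things round the work.

Things in the scene. Friction and masses are not known exactly. Their poses are not given: they have to be found in the camera images.
- case: Grey plastic transit case, fixed to the bench: base 145 (x) x 280 (y) x 66 mm high, 93 mm with its shut lid. Origin: centre of the underside, on the bench; +x from the front to the hinged back, y along the width, z up. In front (x -72 to -130 mm) a housing 42 mm high, 262 mm wide, carries the catch: lever in the middle, safety bolt on the -y side on a raised guide.
- pocket (a point): Centre of the floor of the empty compartment, at case coordinates (0, 68.5, 6) mm, axes as the case's. Walls and the middle divider (front to back, at the case's y = 0) are 6 mm thick and rise 60 mm above the floors; each compartment is 133 (x) x 131 (y) mm. The one on the -y side already holds two small cartons.
- lid (a joint): Lid angle, rad: 0 shut, 1.57 upright, stop at 1.80. It turns about the case's y through point lid_hinge, front edge up. Stiff hinges hold it wherever it is left; swinging it by the lever's end takes about 5 N.
- lid_hinge (a point): Point on the lid's hinge axis at mid width; case coordinates (74.5, 0, 67) mm. The axis runs along the case's y.
- latch (a joint): Latch lever's angle to the lid, rad: 0 flat, growing as its free end lifts, stop at 1.75. The bolt's tongue lies over it and stops it at about 0.05; with the bolt right back a weak spring lifts it to about 0.16, where the returning bolt cannot catch it. Its toe holds the lid shut below about 0.3. Pulled on upward, it brings the lid along. Let go, it springs back toward 0.2.
- latch_pivot (a point): Lever's pivot, on the lid's front edge, 156 mm in front of the hinge and 10 mm above it (lid shut); the axis runs along the case's y.
- latch_grip (a point): Middle of the black thumb grip at the lever's free end: 34 mm long (along the lever), 26 mm wide (along the case's y), 18 mm thick; 61 mm in front of the pivot, shut at case coordinates (-142.5, 0, 80) mm. Nothing lies under it down to 42 mm above the bench, and both sides are free for fingers: pinch it across its width from above; it can turn between the fingers as it swings.
- bolt_fin (a point): Safety bolt: point to hold on its upright black fin, 10 mm thick (case's y), 26 mm deep (x), top 12 mm above this point; the guide's straps, 43 mm or more to each side, end 24 mm below it. At rest at case coordinates (-107.5, -68, 117.5) mm. It slides along the case's -y, away from the lever, 18 mm to a firm stop against a spring (3 to 9 N); it frees the lever only in the last 3 mm. Let go, it springs back.
- carton: Small product carton, 61 x 90 x 46 mm (own x, y, z), about 0.34 kg, standing on end: its own y, the 90 mm direction, is vertical at the start. No other carton stands on the bench itself. Keep clear of the order trays, 130 mm high, along the sides (y below -0.50 m and above 0.43 m) and of the goods at the back (x above 0.63 m). Origin: centre of one 61 x 90 mm face.
- carton_mid (a point): The carton's middle, 23 mm along own +z from its origin, axes as the carton's; 45 mm above the bench at the start, 23 or 30 mm when it lies.
- tub: Round screw-lid tub, 66 mm across, 70 mm high, a bystander; it and the carton stand about 16 cm apart and may have changed places. Origin: centre of its underside.
- tape: Roll of packing tape lying flat, 116 mm across, 48 mm high, a bystander near the back. Origin: centre of its underside.
- stapler: Desk stapler, 32 x 135 x 50 mm, a bystander in front of the case. Origin: centre of its underside, own y along its length.
- marker: Felt marker, 135 mm long, 18 mm thick, a bystander lying left of the case, toward the robot. Origin: centre of its underside, own y along its length.
- box_red: Small carton 51 x 75 x 29 mm, already packed in the -y compartment. Origin: centre of its underside.
- card_box_1: Flat carton 68 x 45 x 16 mm, already packed in the -y compartment beside the other. Origin: centre of its underside.

How it is judged:
By the outcome, as a careful person would: the job done as asked, in the order asked, and still so for the second after the job is handed in, with the robot touching nothing.
It also fails if it takes over 72 s, if anything falls off the work surface, if the arm or the gripper's body presses on something with over 40 N, if the wrist force passes 120 N, or if a joint passes its speed limit or range.

## Robot

A 6-joint arm with a two-finger parallel gripper is mounted at the origin on the work surface; the furniture and walls round the work are solid. World frame = base frame: x ahead of the robot, y to its left, z up, the work surface at z = 0. Lengths are in m, angles in degrees, forces in N, time in s.
With the tool pointing down it reaches from about 0.375 to 0.9 m from the base axis. Payload 3.1 kg.
Tool frame: the origin (TCP) lies at the very end of the fingers, on their centre line; the grasp point (between the pads) lies 19 mm behind it; z points along the fingers, y is the line along which they close (so a half turn about z gives the same grasp; the last joint's range is limited). The gripper opens to 87 mm and grips with 3 to 60 N. Pads are 19 mm wide; open, the fingers measure 117 mm over their backs; the gripper's body (75 mm by 190 mm) begins 51 mm behind the grasp point.
Start: joints at [-85.285, 30.224, 82.088, -0, 67.689, -10.227], TCP at [0.161, -0.604, 0.223] pointing down, gripper open.
Joint ranges: [-176.69, 176.69], [-43.24, 126.21], [12.49, 139.97], [-82, 262], [0, 151.66], [-163.58, 163.58]. Speed limits (degrees/s): [159.86, 159.86, 180, 180, 180, 180].

## Interface

Orientations are given as a 3x3 rotation matrix whose columns are the frame's x, y, z axes.
In Python, from rig import * gives the robot as it stands.
- The arm moves only by the tool jog_arm, never from a script. Its arguments are lists of equal length, an entry for each row: "delta_pos": the shift along the world's x, y, z in cm, a list of three; "turn": the turn about the world's z in degrees; "grip": the closure, from 0 (fully open) to 1 (shut). In form: {"delta_pos": [[x, y, z], ...], "turn": [turn, ...], "grip": [grip, ...]}. A call has 1 to 12 rows; each row is the pose to reach, as a shift and turn from the pose commanded when the call began; what a row does not reach only later rows make up. A row lasts 1/8 s, in which the tool goes at most 62.5 mm and 10.7 degrees, less where a joint would pass 70% of its speed; a pose out of reach is approached as far as the arm can. A call with a gripper value outside its range is refused whole. The fingers move at their own pace and stop on an object; the grip force is fixed at half the most. Time passes only in rows, so rows that repeat a pose let the fingers close. It gives the time, the measured TCP pose, the force, the opening and the grip force at its end, in the units of the state.
- read_state(): the state, without advancing time (a new reading comes with each control period).
- capture(name): name is "side" or "top" or "wrist"; returns a dict with "color" (420x560x3 uint8, blue, green, red), "fovy" (degrees; the focal length in pixels is half the picture's height over the tangent of half this angle, whatever the lens; pixels are square), "cx", "cy" (the principal point, pixels), "k1" (the pictures are not rectified: a ray, as slopes to the right and down, at radius r is drawn at 1 + k1 r^2 times it, then the intrinsics apply), "camera_from_world" (4x4, takes a point from world to camera coordinates). Camera axes: x right, y up, looking along -z (the intrinsics and any distortion apply to the point x, -y, -z); pixel columns grow to the right and rows downward; lengths in m; the calibration is good to about 2 mm. A picture is of the moment at which its call begins. There is no depth.
- hand_in(): hands the job in; it is judged then, once.
The state is a dict: "time_s": time; "joint_positions": joint angles; "qvel": joint speeds; "tau": joint torques, N m; "position": TCP position; "tcp_rot": TCP orientation; "force": force on the tool from outside, world axes, zero at the start; "moment": the same for the moment, N m; "opening": opening from 0.0 (shut) to 1.0 (fully open); "grasp_force": force on a finger pad.
Only numpy, scipy, OpenCV 4.12 (cv2) and the standard library are available. Lean on these libraries where they do the work, as an engineer would, in place of code of your own. Each camera call takes 0.05 s, during which the arm holds its last target. There are 200 camera calls.

## Working session

There is one attempt and no reset: what is moved stays moved. The work goes in short steps, Python scripts to look and compute and a tool call to move; the robot and the scene stay as the last step left them, time stands still between calls to the robot, and variables do not carry over. Pictures are saved under pics/ and viewed, at most 10 in all, crops included, and the job is handed in when it is done.

Besides the shell and the picture viewer there is one more tool, called as name(argument=value, ...) on one line, values as JSON. jog_arm: Moves the arm, as the interface text tells. Its arguments: {"type":"object","properties":{"delta_pos":{"type":"array"},"turn":{"type":"array"},"grip":{"type":"array"}},"required":["delta_pos","turn","grip"]}

```bash
mkdir -p pics; cat > h.py <<'E'
from rig import *
import numpy as np, cv2
def snap(n,f=None):
    c=capture(n)
    if f: cv2.imwrite('pics/'+f,c['color'])
    return c
def ray(c,u,v):
    H,W=c['color'].shape[:2]; f=H/2/np.tan(np.radians(c['fovy'])/2)
    d=np.array([(u-c['cx'])/f,(v-c['cy'])/f]); s=d.copy()
    for _ in range(30): s=d/(1+c['k1']*(s@s))
    M=np.array(c['camera_from_world']); R=M[:3,:3]
    o=-R.T@M[:3,3]; w=R.T@np.array([s[0],-s[1],-1]); return o,w/np.linalg.norm(w)
def onz(c,u,v,z):
    o,w=ray(c,u,v); return o+w*(z-o[2])/w[2]
def tri(r1,r2):
    (a,u),(b,v)=r1,r2
    t=np.linalg.lstsq(np.c_[u,-v],b-a,rcond=None)[0]
    p,q=a+t[0]*u,b+t[1]*v; return (p+q)/2,np.linalg.norm(p-q)
def proj(c,p):
    H,W=c['color'].shape[:2]; f=H/2/np.tan(np.radians(c['fovy'])/2)
    x=np.array(c['camera_from_world'])@np.r_[p,1]; s=np.array([x[0],-x[1]])/-x[2]
    s=s*(1+c['k1']*(s@s)); return s*f+[c['cx'],c['cy']]
E
python3 - <<'E'
from h import *
for n in('top','side'):
    c=snap(n,n+'0.png'); o,w=ray(c,280,210); print(n,o,w,c['fovy'],c['k1'])
E
```

```text
top [ 0.35109238 -0.01277357  1.67725239] [ 0.1510585  -0.01908291 -0.98834062] 42.567688655024305 0.030845413648655198
side [-0.133432    0.94473267  0.71442636] [ 0.52352209 -0.70722368 -0.47514134] 42.653149478387654 -0.016614013563990806
```

View pics/top0.png

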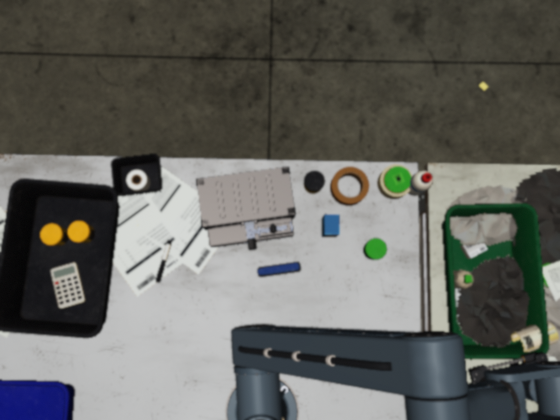

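View pics/side0.png

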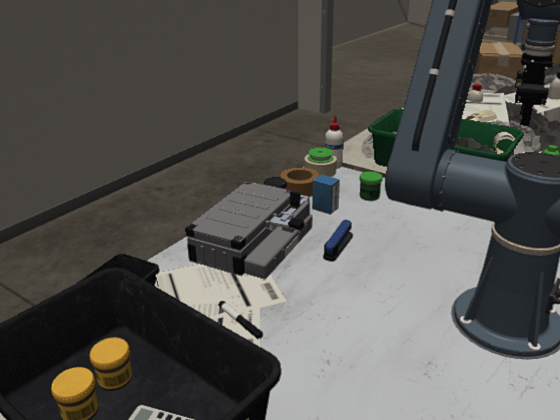

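The top view shows the case at about (247,205), with the lever grip near (252,243) and the bolt near (273,228). The blue carton is at (331,225), the green tub at (375,248) and the stapler at (279,269). I'll zoom in on the case.

```bash
python3 - <<'E'
from h import *
c=snap('top'); im=c['color'][155:285,190:390]
cv2.imwrite('pics/crop1.png',cv2.resize(im,None,fx=4,fy=4,interpolation=cv2.INTER_CUBIC))
h=cv2.cvtColor(c['color'],cv2.COLOR_BGR2HSV)
m=cv2.inRange(h,(95,100,40),(115,255,255)); m[:, :300]=0; m[:,360:]=0;m[:200]=0;m[260:]=0
k=max(cv2.findContours(m,0,2)[0],key=cv2.contourArea)
r=cv2.minAreaRect(k);print(r,[onz(c,*p,.09).round(4) for p in cv2.boxPoints(r)])
s=snap('side'); cv2.imwrite('pics/crop2.png',cv2.resize(s['color'][165:275,185:385],None,fx=4,fy=4,interpolation=cv2.INTER_CUBIC))
E
```

```text
((330.5, 224.5), (19.0, 15.0), 90.0) [array([ 0.5813, -0.1715,  0.09  ]), array([ 0.5822, -0.2161,  0.09  ]), array([ 0.5254, -0.2163,  0.09  ]), array([ 0.5245, -0.1719,  0.09  ])]
```

View pics/crop1.png

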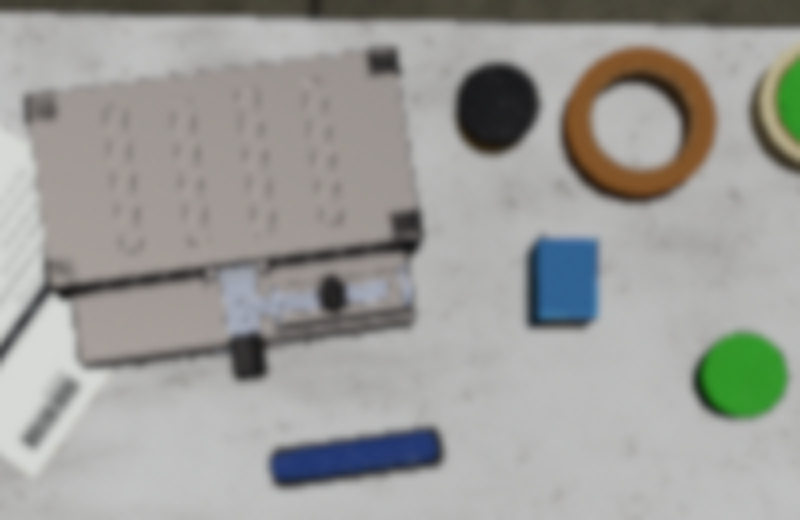

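View pics/crop2.png

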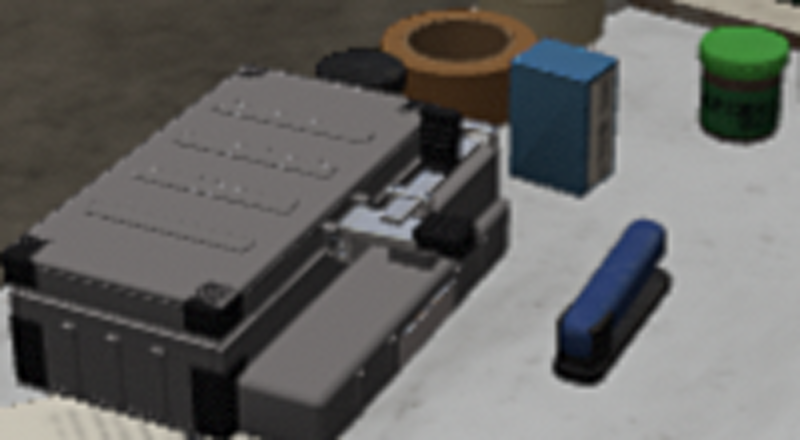

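The close-ups show the lid corners in crop1 at (27,97), (395,47), (420,242) and (48,290). The black grip is at about (248,357) and the fin at about (332,293). In the side crop the fin top is near (440,112) and the grip top near (447,222).

```bash
python3 - <<'E'
from h import *
c=snap('top');s=snap('side')
T=lambda u,v:(190+u/4-.375,155+v/4-.375); S=lambda u,v:(185+u/4-.375,165+v/4-.375)
P=np.array([onz(c,*T(*p),.09) for p in[(27,97),(395,47),(420,242),(48,290)]]);print(P.round(4))
print(np.linalg.norm(np.diff(P[[0,1,2,3,0]],axis=0),axis=1))
for a,b in((1,0),(2,3)): d=P[b]-P[a];print(np.degrees(np.arctan2(-d[0],d[1])))
g=onz(c,*T(248,357),.085);f=onz(c,*T(332,291),.125);print('grip',g,'fin',f)
print(tri(ray(c,*T(332,288)),ray(s,*S(440,112))),tri(ray(c,*T(248,355)),ray(s,*S(447,222))))
d=f-g;a=np.degrees(np.arctan2(d[1],d[0])-np.arctan2(-68,35));print('yaw from pair',a,np.linalg.norm(d[:2]))
y=np.radians(7.5);R=np.array([[np.cos(y),-np.sin(y)],[np.sin(y),np.cos(y)]])
print('origin from grip',g[:2]-R@[-.1425,0],'fin',f[:2]-R@[-.1075,-.068],'lid',P.mean(0)[:2])
print('carton side-view check:',proj(s,[.5529,-.194,.09]),proj(s,[.5529,-.194,0.0]))
h=cv2.cvtColor(c['color'],cv2.COLOR_BGR2HSV)
print(onz(c,*T(742,373),.07),'stapler',onz(c,*T(355,457),.04))
o,w=ray(c,*T(375,300))
E
```

```text
[[ 0.6829  0.2091  0.09  ]
 [ 0.7271 -0.0663  0.09  ]
 [ 0.5792 -0.0872  0.09  ]
 [ 0.5375  0.1878  0.09  ]]
[0.2788887  0.14939182 0.27816053 0.14688328]
9.123597892798111
8.609324107637216
grip [0.4912705  0.03868971 0.085     ] fin [ 0.53694711 -0.02226631  0.125     ]
(array([ 0.53826982, -0.02263385,  0.12650155]), np.float64(0.0015983670139377425)) (array([0.49137878, 0.03805225, 0.09252274]), np.float64(0.0016479283112894804))
yaw from pair 9.61043096802152 0.07617079097490863
origin from grip [0.6325514  0.05728969] fin [0.63465165 0.0591835 ] lid [0.63167283 0.06086307]
carton side-view check: [325.77870939 180.02699032] [324.96220115 209.15410719]
[ 0.48834452 -0.32955609  0.07      ] stapler [ 0.42113537 -0.04264701  0.04      ]
```

```bash
python3 - <<'E'
from h import *
r=read_state();print(np.round(r['tcp_rot'],3),r['position'],r['time_s'],r['force'])
c=capture('wrist');o,w=ray(c,280,210);print(o,w,c['fovy'],c['k1'])
E
```

```text
[[ 0.966  0.258 -0.   ]
 [ 0.258 -0.966  0.001]
 [ 0.    -0.001 -1.   ]] [ 0.16119122 -0.60359125  0.22220713] 0.3 [0.32893192 0.47433448 0.52525294]
[ 0.23803187 -0.58243012  0.38414327] [-0.29426083 -0.06999723 -0.95315841] 60.91465272565784 -0.02933441090922049
```

jog_arm(delta_pos=[[37.5, 58.1, 0], [37.5, 58.1, 0], [37.5, 58.1, 0], [37.5, 58.1, 0], [37.5, 58.1, 0], [37.5, 58.1, 0], [37.5, 58.1, 0], [37.5, 58.1, 0], [37.5, 58.1, 0], [37.5, 58.1, 0], [37.5, 58.1, 0], [37.5, 58.1, 0]], turn=[-6.3, -6.3, -6.3, -6.3, -6.3, -6.3, -6.3, -6.3, -6.3, -6.3, -6.3, -6.3], grip=[0.4, 0.4, 0.4, 0.4, 0.4, 0.4, 0.4, 0.4, 0.4, 0.4, 0.4, 0.4])

```text
time_s: 1.85
position: [0.538, -0.0193, 0.2227]
tcp_rot: [[0.988, 0.156, 0.002], [0.156, -0.988, 0.0], [0.002, -0.0, -1.0]]
force: [-0.5, -1.0, 0.0]
opening: 0.599
grasp_force: 0.0
```

```bash
python3 - <<'E'
from h import *
r=read_state();print(np.round(r['tcp_rot'],3),r['position'],r['time_s'],r['force'],r['joint_positions'])
c=snap('wrist','w1.png')
y=np.radians(8.7);R=np.array([[np.cos(y),-np.sin(y)],[np.sin(y),np.cos(y)]])
for p in([-.1075,-.068,.1295],[-.1425,0,.089],[-.1425,.013,.089],[-.0815,0,.085]):
    print(p,proj(c,np.r_[R@p[:2]+[.632,.0607],p[2]]))
E
```

```text
[[ 0.988  0.156  0.002]
 [ 0.156 -0.988  0.   ]
 [ 0.002 -0.    -1.   ]] [ 0.53800314 -0.01931724  0.22270131] 1.85 [-0.47050496 -1.02119184  0.01004991] [-1.39813834e+01  2.35069483e+01  9.46115256e+01  5.11221820e-02
  6.17864270e+01  6.70015246e+01]
[-0.1075, -0.068, 0.1295] [287.83431265 211.71974395]
[-0.1425, 0, 0.089] [210.33000272 234.98389396]
[-0.1425, 0.013, 0.089] [195.74377856 234.90788717]
[-0.0815, 0, 0.085] [207.36999666 166.25985661]
```

View pics/w1.png

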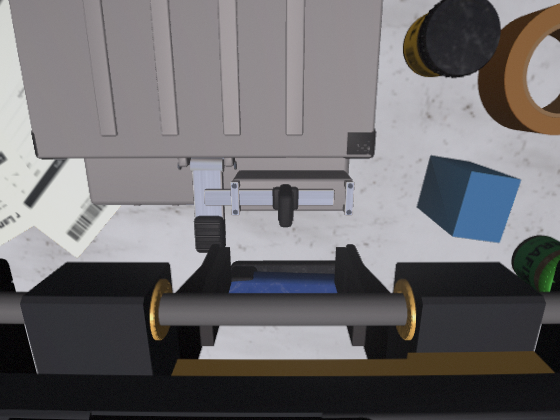

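The wrist view puts the fin at about (286,205) and the lever grip at (210,233), both as predicted. The stapler lies in front, and the case edges run level with the tool. Next I descend and pinch the fin.

jog_arm(delta_pos=[[0, -0.2, -5], [0, -0.2, -10], [0, -0.2, -12.3], [0, -0.2, -12.3], [0, -0.2, -12.3], [0, -0.2, -12.3], [0, -0.2, -12.3], [0, -0.2, -12.3]], turn=[0, 0, 0, 0, 0, 0, 0, 0], grip=[0.4, 0.4, 0.4, 0.4, 1, 1, 1, 1])

```text
time_s: 2.9
position: [0.5365, -0.0249, 0.1002]
tcp_rot: [[0.989, 0.15, 0.001], [0.15, -0.989, -0.0], [0.001, 0.0, -1.0]]
force: [1.0, 0.2, 0.5]
opening: 0.234
grasp_force: 0.0
```

jog_arm(delta_pos=[[0, 0.2, 0], [0, 0.2, 0], [0, 0.2, 0], [0, 0.2, 0]], turn=[0, 0, 0, 0], grip=[1, 1, 1, 1])

```text
time_s: 3.4
position: [0.5362, -0.0223, 0.0999]
tcp_rot: [[0.989, 0.15, 0.0], [0.15, -0.989, 0.001], [0.0, -0.001, -1.0]]
force: [-1.5, 4.0, 5.7]
opening: 0.113
grasp_force: 30.0
```

jog_arm(delta_pos=[[0.08, -0.5, 0], [0.15, -1.0, 0], [0.22, -1.4, 0], [0.27, -1.75, 0], [0.29, -1.9, 0], [0.3, -2.0, 0], [0.3, -2.0, 0]], turn=[0, 0, 0, 0, 0, 0, 0], grip=[1, 1, 1, 1, 1, 1, 1])

```text
time_s: 4.28
position: [0.5389, -0.0398, 0.0999]
tcp_rot: [[0.989, 0.149, -0.0], [0.149, -0.989, 0.005], [0.0, -0.005, -1.0]]
force: [1.0, 12.8, 6.1]
opening: 0.117
grasp_force: 30.0
```

```bash
python3 - <<'E'
from h import *
c=snap('wrist','w2.png');print(read_state()['force'],read_state()['position'])
E
```

```text
[ 0.6051281  12.08114752  6.5747343 ] [ 0.53890297 -0.03980946  0.09985393]
```

View pics/w2.png

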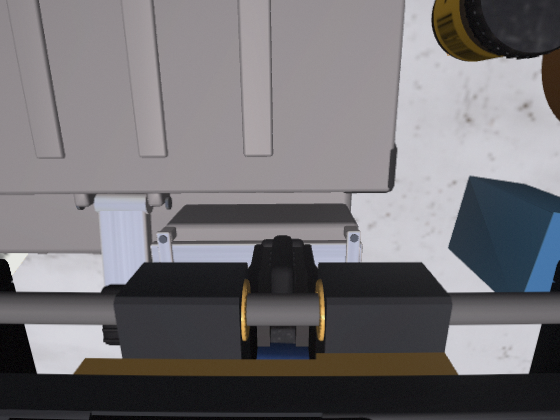

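The fin is held and the bolt is drawn back about 17.7 mm. I'll pull a little more to confirm the stop.

jog_arm(delta_pos=[[0.03, -0.2, 0], [0.05, -0.3, 0], [0.05, -0.3, 0], [0.05, -0.3, 0]], turn=[0, 0, 0, 0], grip=[1, 1, 1, 1])

```text
time_s: 4.82
position: [0.5389, -0.04, 0.0999]
tcp_rot: [[0.989, 0.147, -0.001], [0.147, -0.989, 0.009], [0.0, -0.009, -1.0]]
force: [1.5, 20.9, 8.3]
opening: 0.113
grasp_force: 30.0
```

```bash
python3 - <<'E'
from h import *
r=read_state();print(r['force'],r['position'])
c=snap('side','s2.png'); cv2.imwrite('pics/s2c.png',cv2.resize(c['color'][165:275,185:385],None,fx=4,fy=4,interpolation=cv2.INTER_CUBIC))
E
```

```text
[ 1.54140878 20.93852679  8.2514127 ] [ 0.53887408 -0.03996164  0.09985052]
```

View pics/s2c.png

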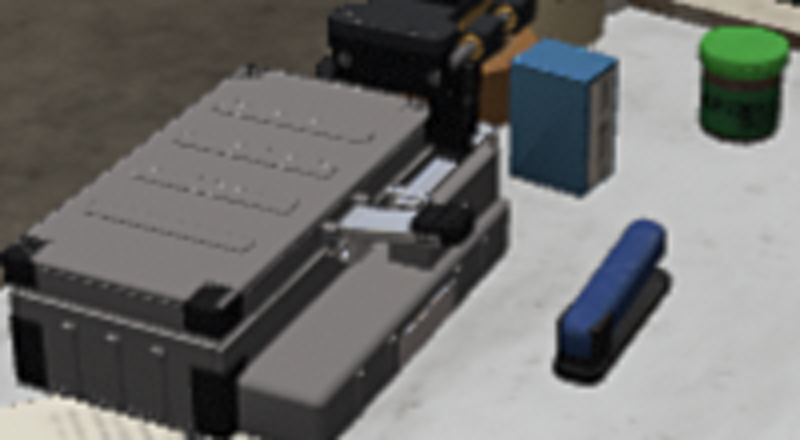

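The bolt is on its firm stop: force rose 8 N with no motion. The lever grip has come up in the side view, from about (447,225) to (445,215). I'll release the fin and move to the lever.

jog_arm(delta_pos=[[-0.05, 0.4, 0], [-0.05, 0.4, 0], [-0.05, 0.4, 0], [-0.05, 0.4, 0], [-0.05, 0.4, 5], [-2.4, 4.5, 5], [-4.7, 8.5, 5], [-4.7, 8.5, 5], [-4.7, 8.5, 3], [-4.7, 8.5, 3]], turn=[0, 0, 0, 0, 0, 0, 0, 0, 0, 0], grip=[0.35, 0.35, 0.35, 0.35, 0.35, 0.35, 0.35, 0.35, 0.35, 0.35])

```text
time_s: 6.12
position: [0.4926, 0.0384, 0.1286]
tcp_rot: [[0.989, 0.15, -0.002], [0.15, -0.989, -0.0], [-0.002, -0.0, -1.0]]
force: [0.4, 0.1, -0.2]
opening: 0.647
grasp_force: 0.0
```

```bash
python3 - <<'E'
from h import *
r=read_state();print(r['force'],r['position'])
c=snap('wrist','w3.png')
y=np.radians(8.7);R=np.array([[np.cos(y),-np.sin(y)],[np.sin(y),np.cos(y)]])
for p in([-.1412,0,.0987],[-.1412,.013,.0987],[-.1412,-.013,.0987]):
    print(p,proj(c,np.r_[R@p[:2]+[.632,.0607],p[2]]))
E
```

```text
[ 0.39658928  0.13472573 -0.21550294] [0.49258765 0.03838522 0.1286463 ]
[-0.1412, 0, 0.0987] [282.2477531  240.79410552]
[-0.1412, 0.013, 0.0987] [259.80185687 240.83909882]
[-0.1412, -0.013, 0.0987] [304.69775504 240.74093222]
```

View pics/w3.png

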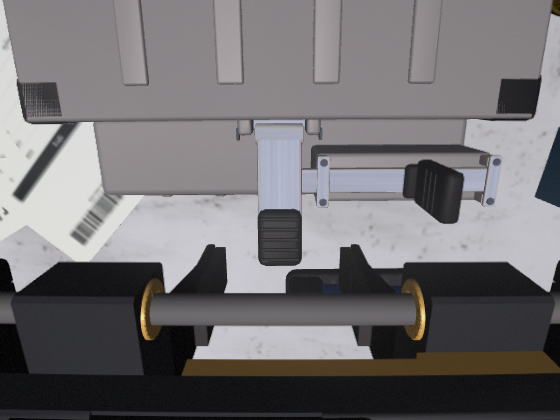

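The grip is at (280,237), matching the prediction of (282,241). I'll descend and pinch it, and work out the arc.

jog_arm(delta_pos=[[0, 0.05, -3], [0, 0.05, -5.8], [0, 0.05, -5.8], [0, 0.05, -5.8], [0, 0.05, -5.8], [0, 0.05, -5.8], [0, 0.05, -5.8], [0, 0.05, -5.8]], turn=[0, 0, 0, 0, 0, 0, 0, 0], grip=[0.35, 0.35, 0.35, 1, 1, 1, 1, 1])

```text
time_s: 7.18
position: [0.4928, 0.0402, 0.0719]
tcp_rot: [[0.989, 0.15, 0.001], [0.15, -0.989, 0.001], [0.001, -0.001, -1.0]]
force: [0.0, 4.3, 2.1]
opening: 0.294
grasp_force: 30.0
```

```bash
python3 - <<'E'
from h import *
def g(th,a):
    r=lambda t,x,z:np.array([x*np.cos(t)+z*np.sin(t),-x*np.sin(t)+z*np.cos(t)])
    return np.array([74.5,67])+r(th,-156,10)+r(th+a,-61,3)
p0=g(0,.16)
W=[(0,.35),(0,.6),(0,.9),(0,1.2)]+[(t,1.2) for t in np.arange(.1,1.61,.1)]+[(1.6,x) for x in(1.0,.8,.6,.4)]
for w in W:
    d=(g(*w)-p0)/10; print(np.round(w,2),(d[0]*np.array([.9885,.151])).round(2),d[1].round(2))
E
```

```text
[0.   0.35] [0.34 0.05] 1.11
[0.  0.6] [1.1  0.17] 2.42
[0.  0.9] [2.39 0.37] 3.7
[0.  1.2] [4.   0.61] 4.53
[0.1 1.2] [4.75 0.73] 6.24
[0.2 1.2] [5.68 0.87] 7.87
[0.3 1.2] [6.76 1.03] 9.4
[0.4 1.2] [7.98 1.22] 10.82
[0.5 1.2] [9.34 1.43] 12.1
[0.6 1.2] [10.82  1.65] 13.24
[0.7 1.2] [12.4   1.89] 14.22
[0.8 1.2] [14.07  2.15] 15.04
[0.9 1.2] [15.82  2.42] 15.69
[1.  1.2] [17.61  2.69] 16.15
[1.1 1.2] [19.45  2.97] 16.44
[1.2 1.2] [21.31  3.25] 16.53
[1.3 1.2] [23.16  3.54] 16.44
[1.4 1.2] [25.    3.82] 16.16
[1.5 1.2] [26.8   4.09] 15.7
[1.6 1.2] [28.55  4.36] 15.06
[1.6 1. ] [28.08  4.29] 16.18
[1.6 0.8] [27.41  4.19] 17.2
[1.6 0.6] [26.55  4.06] 18.05
[1.6 0.4] [25.54  3.9 ] 18.72
```

jog_arm(delta_pos=[[0.1, 0, 0.5], [0.34, 0.05, 1.1], [0.7, 0.1, 1.8], [1.1, 0.17, 2.4], [1.7, 0.27, 3.1], [2.4, 0.37, 3.7], [3.2, 0.5, 4.2], [4.0, 0.6, 4.5], [4.35, 0.67, 5.4], [4.75, 0.73, 6.2], [5.2, 0.8, 7.05], [5.7, 0.87, 7.9]], turn=[0, 0, 0, 0, 0, 0, 0, 0, 0, 0, 0, 0], grip=[1, 1, 1, 1, 1, 1, 1, 1, 1, 1, 1, 1])

```text
time_s: 8.68
position: [0.5446, 0.0484, 0.15]
tcp_rot: [[0.988, 0.151, -0.012], [0.151, -0.989, -0.0], [-0.012, -0.002, -1.0]]
force: [-8.3, 0.7, -2.3]
opening: 0.294
grasp_force: 30.0
```

jog_arm(delta_pos=[[0.5, 0.08, 0.75], [1.1, 0.16, 1.5], [1.7, 0.26, 2.2], [2.3, 0.35, 2.9], [3.0, 0.45, 3.6], [3.6, 0.56, 4.2], [4.4, 0.67, 4.8], [5.1, 0.78, 5.35], [5.9, 0.9, 5.85], [6.7, 1.02, 6.3], [7.5, 1.15, 6.75], [8.4, 1.28, 7.15]], turn=[0, 0, 0, 0, 0, 0, 0, 0, 0, 0, 0, 0], grip=[1, 1, 1, 1, 1, 1, 1, 1, 1, 1, 1, 1])

```text
time_s: 10.18
position: [0.631, 0.0619, 0.2232]
tcp_rot: [[0.989, 0.15, -0.006], [0.15, -0.989, 0.001], [-0.006, -0.002, -1.0]]
force: [-7.7, 2.7, 3.7]
opening: 0.295
grasp_force: 30.0
```

jog_arm(delta_pos=[[0.9, 0.13, 0.35], [1.75, 0.27, 0.65], [2.6, 0.4, 0.9], [3.5, 0.54, 1.1], [4.4, 0.68, 1.27], [5.35, 0.82, 1.4], [6.3, 0.96, 1.47], [7.2, 1.1, 1.49], [8.1, 1.25, 1.46], [9.1, 1.39, 1.4], [10.0, 1.53, 1.3], [10.9, 1.67, 1.12]], turn=[0, 0, 0, 0, 0, 0, 0, 0, 0, 0, 0, 0], grip=[1, 1, 1, 1, 1, 1, 1, 1, 1, 1, 1, 1])

```text
time_s: 11.68
position: [0.7435, 0.0796, 0.2367]
tcp_rot: [[0.989, 0.15, 0.003], [0.15, -0.989, 0.003], [0.004, -0.002, -1.0]]
force: [-3.5, 5.1, 5.5]
opening: 0.296
grasp_force: 30.0
```

jog_arm(delta_pos=[[0.9, 0.13, -0.2], [1.8, 0.27, -0.46], [2.7, 0.41, -0.75], [3.6, 0.54, -1.1], [3.6, 0.54, -1.1], [3.4, 0.5, -0.5], [3.1, 0.47, 0], [2.8, 0.42, 0.55], [2.4, 0.37, 1.04], [2.0, 0.3, 1.5], [1.55, 0.24, 1.9], [1.1, 0.16, 2.25]], turn=[0, 0, 0, 0, 0, 0, 0, 0, 0, 0, 0, 0], grip=[1, 1, 1, 1, 1, 1, 1, 1, 1, 1, 1, 1])

```text
time_s: 13.18
position: [0.7554, 0.0816, 0.2566]
tcp_rot: [[0.989, 0.151, 0.006], [0.151, -0.989, 0.004], [0.006, -0.003, -1.0]]
force: [1.1, 5.1, -4.9]
opening: 0.293
grasp_force: 30.0
```

```bash
python3 - <<'E'
from h import *
r=read_state();print(r['force'],r['position'],r['time_s'])
c=snap('side','s4.png'); cv2.imwrite('pics/s4c.png',c['color'][60:360,100:450])
E
```

```text
[ 1.11611877  5.05061875 -4.87811186] [0.75542974 0.08156106 0.25657406] 13.175
```

View pics/s4c.png

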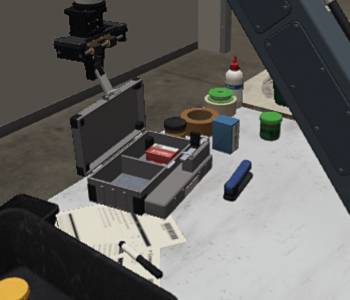

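The lid stands upright with the lever still held; in this crop the lever top is near (105,85). I'll bring the lever a little further down, let go and move clear upward.

jog_arm(delta_pos=[[-0.3, -0.04, 0.2], [-0.55, -0.08, 0.3], [-0.55, -0.08, 0.3], [-0.55, -0.08, 0.3], [-0.55, -0.08, 0.3], [-0.55, -0.08, 0.3], [-0.55, -0.08, 2.5], [-0.55, -0.08, 5.5], [-0.55, -0.08, 8], [-0.55, -0.08, 8]], turn=[0, 0, 0, 0, 0, 0, 0, 0, 0, 0], grip=[1, 1, 0.4, 0.4, 0.4, 0.4, 0.4, 0.4, 0.4, 0.4])

```text
time_s: 14.48
position: [0.7495, 0.0784, 0.3389]
tcp_rot: [[0.989, 0.15, 0.006], [0.15, -0.989, -0.0], [0.006, 0.001, -1.0]]
force: [-0.4, 0.6, 0.8]
opening: 0.6
grasp_force: 0.0
```

jog_arm(delta_pos=[[-4, -5.5, 0], [-8, -11, 0], [-12, -16.5, 0], [-16, -22, -2], [-19.6, -27.2, -6], [-19.6, -27.2, -10], [-19.6, -27.2, -10], [-19.6, -27.2, -10], [-19.6, -27.2, -10], [-19.6, -27.2, -10], [-19.6, -27.2, -10]], turn=[5, 15, 25, 35, 45, 55, 65, 75, 81, 81, 81], grip=[0, 0, 0, 0, 0, 0, 0, 0, 0, 0, 0])

```text
time_s: 15.85
position: [0.5518, -0.1931, 0.2351]
tcp_rot: [[0.008, 1.0, -0.001], [1.0, -0.008, 0.001], [0.001, -0.001, -1.0]]
force: [-0.4, -0.5, 0.8]
opening: 1.0
grasp_force: 0.0
```

```bash
python3 - <<'E'
from h import *
r=read_state();print(r['position'],r['time_s'],np.round(r['tcp_rot'],3),np.round(r['joint_positions'],1))
c=snap('wrist','w5.png')
h=cv2.cvtColor(c['color'],cv2.COLOR_BGR2HSV)
m=cv2.inRange(h,(95,90,30),(115,255,255))
for k in cv2.findContours(m,0,2)[0]:
    if cv2.contourArea(k)<400: continue
    p=cv2.approxPolyDP(k,4,True)[:,0]
    print(cv2.contourArea(k)); 
    for q in p: print(q,h[min(419,q[1]),q[0]],onz(c,*map(float,q),.09).round(4),onz(c,*map(float,q),0).round(4))
s=snap('side'); 
h=cv2.cvtColor(snap('top')['color'],cv2.COLOR_BGR2HSV)
y=np.radians(8.7);R=np.array([[np.cos(y),-np.sin(y)],[np.sin(y),np.cos(y)]])
cv2.imwrite('pics/s5.png',s['color'])
E
```

```text
[ 0.55175172 -0.19309738  0.23505091] 15.85 [[ 0.008  1.    -0.001]
 [ 1.    -0.008  0.001]
 [ 0.001 -0.001 -1.   ]] [-30.2  26.3  87.2  -0.   66.6 -29.8]
3492.5
[311 159] [105  91  67] [ 0.5759 -0.1636  0.09  ] [ 0.583  -0.1786  0.    ]
[268 167] [106  91  70] [ 0.5386 -0.1703  0.09  ] [ 0.5347 -0.1872  0.    ]
[267 163] [107  90  65] [ 0.5378 -0.1668  0.09  ] [ 0.5337 -0.1827  0.    ]
[260 169] [104  90  68] [ 0.5316 -0.172   0.09  ] [ 0.5256 -0.1894  0.    ]
[264 171] [107 135 136] [ 0.5351 -0.1738  0.09  ] [ 0.5301 -0.1918  0.    ]
[254 167] [106  90  71] [ 0.5264 -0.1702  0.09  ] [ 0.5189 -0.1871  0.    ]
[254 219] [104  93 143] [ 0.5249 -0.218   0.09  ] [ 0.517  -0.2489  0.    ]
[318 217] [105 123 139] [ 0.5831 -0.2166  0.09  ] [ 0.5922 -0.2471  0.    ]
[319 170] [106 103 141] [ 0.5831 -0.1733  0.09  ] [ 0.5922 -0.1911  0.    ]
2390.0
[121   0] [111 125  88] [ 0.4271 -0.0377  0.09  ] [ 0.3904 -0.0158  0.    ]
[140  81] [111  95  94] [ 0.4352 -0.0979  0.09  ] [ 0.4009 -0.0936  0.    ]
[145  88] [114  90  68] [ 0.4387 -0.1034  0.09  ] [ 0.4055 -0.1008  0.    ]
[160  86] [112 100  69] [ 0.4513 -0.102   0.09  ] [ 0.4217 -0.099   0.    ]
[166  74] [113  96  56] [ 0.4571 -0.0928  0.09  ] [ 0.4293 -0.087   0.    ]
[152   1] [113 102  45] [ 0.4512 -0.039   0.09  ] [ 0.4217 -0.0174  0.    ]
```

View pics/w5.png

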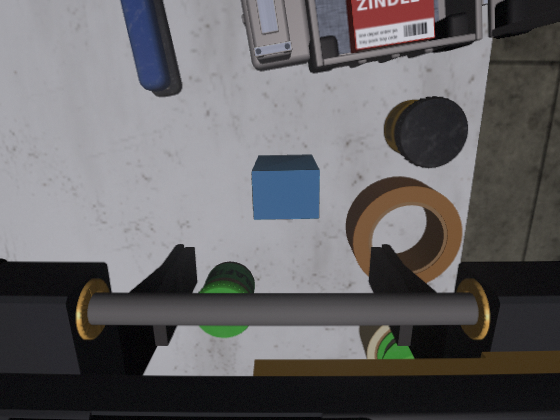

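The wrist view shows the lid open and the red box in place. The carton top spans (254–319, 170–218), centred at about (0.554, -0.195) and square to the tool. The tub is at (225,300) and the tape at (408,238). I'll go down and grip the carton high up and lightly.

jog_arm(delta_pos=[[0.2, -0.2, -5], [0.2, -0.2, -10], [0.2, -0.2, -14.5], [0.2, -0.2, -17.9], [0.2, -0.2, -17.9], [0.2, -0.2, -17.9], [0.2, -0.2, -17.9], [0.2, -0.2, -17.9]], turn=[0, 0, 0, 0, 0, 0, 0, 0], grip=[0, 0, 0, 0.15, 0.31, 0.31, 0.31, 0.31])

```text
time_s: 17.0
position: [0.5546, -0.1957, 0.0582]
tcp_rot: [[0.006, 1.0, 0.001], [1.0, -0.006, -0.001], [-0.001, 0.001, -1.0]]
force: [-1.0, -1.0, 0.3]
opening: 0.695
grasp_force: 0.5
```

jog_arm(delta_pos=[[0, 0, 0], [0, 0, 0], [0, 0, 0]], turn=[0, 0, 0], grip=[0.34, 0.34, 0.34])

```text
time_s: 17.38
position: [0.5544, -0.1956, 0.0581]
tcp_rot: [[0.006, 1.0, 0.001], [1.0, -0.006, -0.001], [-0.001, 0.001, -1.0]]
force: [-2.5, 0.0, 6.8]
opening: 0.688
grasp_force: 30.0
```

jog_arm(delta_pos=[[0, 0, 1], [0, 0, 2.5], [-2, -1.3, 2.5], [-4.2, -2.6, 2.5], [-6.4, -4, 2.5], [-6.4, -4, 2.5], [-6.4, -4, 1.5], [-6.4, -4, 0.7], [-6.4, -4, 0.2], [-6.4, -4, 0], [-6.4, -4, 0]], turn=[0, 0, 0, 0, 0, 0, 0, 0, 0, 0, 0], grip=[0.34, 0.34, 0.34, 0.34, 0.34, 0.34, 0.34, 0.34, 0.34, 0.34, 0.34])

```text
time_s: 18.75
position: [0.4902, -0.2346, 0.058]
tcp_rot: [[0.005, 1.0, -0.001], [1.0, -0.005, 0.0], [0.0, -0.001, -1.0]]
force: [-1.9, 2.2, 9.2]
opening: 0.688
grasp_force: 30.0
```

jog_arm(delta_pos=[[0, 0, 0], [0, 0, 0], [0, 0, 0]], turn=[0, 0, 0], grip=[0.317, 0.317, 0.317])

```text
time_s: 19.12
position: [0.4903, -0.2346, 0.058]
tcp_rot: [[0.005, 1.0, -0.0], [1.0, -0.005, 0.0], [0.0, -0.0, -1.0]]
force: [-2.8, 2.5, 10.1]
opening: 0.688
grasp_force: 22.1
```

jog_arm(delta_pos=[[0, 0, 0], [0, 0, 0]], turn=[0, 0], grip=[0.314, 0.314])

```text
time_s: 19.38
position: [0.4902, -0.2346, 0.058]
tcp_rot: [[0.005, 1.0, -0.0], [1.0, -0.005, 0.0], [0.0, -0.0, -1.0]]
force: [-2.4, 2.3, 10.4]
opening: 0.69
grasp_force: 14.2
```

```bash
python3 - <<'E'
import numpy as np
h,d=77,23   # grasp height above the edge, distance from the fall face
for t in range(0,91,10):
    a=np.radians(t); y=-d*np.cos(a)+h*np.sin(a); z=h*np.cos(a)+d*np.sin(a)
    print(t,round((y+d)/10,2),round((z-h)/10,2))
E
```

```text
0 0.0 0.0
10 1.37 0.28
20 2.77 0.32
30 4.16 0.12
40 5.49 -0.32
50 6.72 -0.99
60 7.82 -1.86
70 8.75 -2.91
80 9.48 -4.1
90 10.0 -5.4
```

jog_arm(delta_pos=[[0, 0.35, 0.05], [0, 0.7, 0.12], [0, 1.05, 0.18], [0, 1.4, 0.22], [0, 1.75, 0.26], [0, 2.1, 0.28], [0, 2.45, 0.28], [0, 2.8, 0.26], [0, 3.15, 0.22], [0, 3.5, 0.18]], turn=[0, 0, 0, 0, 0, 0, 0, 0, 0, 0], grip=[0.314, 0.314, 0.314, 0.314, 0.314, 0.314, 0.314, 0.314, 0.314, 0.314])

```text
time_s: 20.62
position: [0.4902, -0.2001, 0.0585]
tcp_rot: [[0.006, 1.0, 0.0], [1.0, -0.006, -0.0], [-0.0, 0.0, -1.0]]
force: [0.1, 0.1, -2.6]
opening: 0.691
grasp_force: 13.7
```

```bash
cat > blue.py <<'E'
from h import *
r=read_state();print(r['position'],r['force'],r['time_s'])
c=snap('wrist')
h=cv2.cvtColor(c['color'],cv2.COLOR_BGR2HSV); m=cv2.inRange(h,(97,80,25),(116,255,255))
for k in cv2.findContours(m,0,2)[0]:
    if cv2.contourArea(k)>300: print('w',cv2.contourArea(k),cv2.boundingRect(k))
s=snap('side');h=cv2.cvtColor(s['color'],cv2.COLOR_BGR2HSV); m=cv2.inRange(h,(97,80,25),(116,255,255))
for k in cv2.findContours(m,0,2)[0]:
    if cv2.contourArea(k)>60:
        print('s',cv2.contourArea(k),cv2.boundingRect(k),cv2.approxPolyDP(k,2,True)[:,0].tolist())
E
cat >> blue.py <<'E'
e=-.2346+.023
for t in (0,15,25,40,90):
    a=np.radians(t);f=lambda u,v:(np.cos(a)*u+np.sin(a)*v, -np.sin(a)*u+np.cos(a)*v)
    q=[]
    for x in(.46,.521):
        for u,v in((0,0),(-.046,0),(-.046,.09),(0,.09)):
            yy,zz=f(u,v); q.append(proj(s,[x,e+yy,zz]))
    q=np.array(q);print(t,'pred',q.min(0).round(),q.max(0).round(),'top',q[[3,7]].round(0).tolist())
E
python3 blue.py
```

```text
[ 0.49016881 -0.20014056  0.05852967] [ 0.07154036  0.06734708 -2.61383676] 20.625
w 2558.0 (214, 326, 138, 20)
w 12362.5 (207, 196, 151, 98)
w 3679.0 (112, 0, 72, 67)
s 343.5 (325, 220, 26, 35) [[349, 221], [342, 221], [326, 243], [327, 253], [332, 253], [331, 247], [337, 242], [338, 246], [350, 227]]
s 666.5 (333, 180, 24, 39) [[337, 181], [333, 184], [334, 213], [351, 218], [356, 184], [344, 180]]
s 277.5 (442, 0, 13, 44) [[454, 0], [447, 0], [442, 41], [445, 43], [449, 41]]
0 pred [338. 175.] [367. 216.] top [[359.0, 186.0], [339.0, 181.0]]
15 pred [335. 175.] [365. 216.] top [[355.0, 190.0], [335.0, 185.0]]
25 pred [332. 176.] [365. 216.] top [[352.0, 194.0], [332.0, 188.0]]
40 pred [328. 181.] [364. 216.] top [[348.0, 201.0], [328.0, 195.0]]
90 pred [321. 195.] [358. 230.] top [[341.0, 230.0], [321.0, 223.0]]
```

```bash
cat > tilt.py <<'E'
from h import *
import sys
r=read_state();p=r['position'];print(p,r['force'],r['time_s'])
c=snap('wrist')
h=cv2.cvtColor(c['color'],cv2.COLOR_BGR2HSV); m=cv2.inRange(h,(97,80,25),(116,255,255))
k=max(cv2.findContours(m,0,2)[0],key=cv2.contourArea)
print(cv2.boundingRect(k),cv2.approxPolyDP(k,5,True)[:,0].tolist())
H,D=float(sys.argv[1]),float(sys.argv[2])
for t in map(float,sys.argv[3:]):
    a=np.radians(t);R=lambda u,v:(np.cos(a)*u+np.sin(a)*v,-np.sin(a)*u+np.cos(a)*v)
    o=[]
    for u,v in((0,.09),(-.046,.09),(0,0)):
        y,z=R(u+D,v-H); o.append([proj(c,[p[0]+s*.0305,p[1]+y,p[2]+.019+z]).round().tolist() for s in(-1,1)])
    print(t,'top fall edge',o[0],'top other',o[1],'bottom fall edge',o[2])
E
python3 tilt.py .077 .023 0 10 20 30
```

```text
[ 0.4899571  -0.19980705  0.05845857] [ 0.1355269  -0.09358642 -3.09499735] 20.725
(207, 196, 151, 98) [[207, 252], [212, 293], [356, 291], [357, 250], [327, 196], [263, 196], [244, 206], [238, 201]]
0.0 top fall edge [[207.0, 250.0], [361.0, 249.0]] top other [[214.0, 347.0], [354.0, 347.0]] bottom fall edge [[235.0, 192.0], [331.0, 192.0]]
10.0 top fall edge [[208.0, 242.0], [359.0, 241.0]] top other [[212.0, 348.0], [356.0, 347.0]] bottom fall edge [[237.0, 212.0], [330.0, 211.0]]
20.0 top fall edge [[210.0, 235.0], [357.0, 234.0]] top other [[210.0, 347.0], [358.0, 346.0]] bottom fall edge [[238.0, 231.0], [329.0, 231.0]]
30.0 top fall edge [[212.0, 230.0], [355.0, 229.0]] top other [[208.0, 344.0], [360.0, 343.0]] bottom fall edge [[238.0, 252.0], [329.0, 251.0]]
```

jog_arm(delta_pos=[[0, -0.9, 0.3], [0, -1.8, 0.3], [0, -2.7, 0.3], [0, -3.5, 0.3], [0, -3.5, 0], [0, -3.5, -0.12], [0, -3.5, -0.12], [0, -3.5, -0.12], [0, -2.6, -0.12], [0, -2.6, -0.12], [0, -2.6, -0.12], [0, -2.6, -0.12]], turn=[0, 0, 0, 0, 0, 0, 0, 0, 0, 0, 0, 0], grip=[0.314, 0.314, 0.314, 0.314, 0.314, 0.314, 0.2, 0.2, 0.2, 0.312, 0.312, 0.312])

```text
time_s: 22.28
position: [0.4903, -0.2264, 0.0574]
tcp_rot: [[0.006, 1.0, 0.0], [1.0, -0.006, -0.0], [-0.0, 0.0, -1.0]]
force: [-0.1, -0.9, 0.4]
opening: 0.692
grasp_force: 0.0
```

```bash
python3 tilt.py .077 .014 0; python3 - <<'E'
import numpy as np
h,d=77,14
for t in list(range(0,90,8))+[84,86]:
    a=np.radians(t); y=-d*np.cos(a)+h*np.sin(a); z=h*np.cos(a)+d*np.sin(a)
    print(t,round((y+d)/10,2),round((z-h)/10,2))
E
```

```text
[ 0.49029112 -0.22640094  0.05736053] [-0.1153668  -0.94526912  0.37627423] 22.275
(209, 211, 148, 83) [[209, 276], [211, 293], [354, 293], [356, 280], [328, 211], [307, 220], [291, 211], [291, 217], [278, 211], [255, 213], [254, 219], [238, 215], [242, 219], [231, 224]]
0.0 top fall edge [[208.0, 271.0], [359.0, 270.0]] top other [[216.0, 364.0], [353.0, 364.0]] bottom fall edge [[236.0, 206.0], [331.0, 205.0]]
0 0.0 0.0
8 1.09 0.12
16 2.18 0.09
24 3.25 -0.1
32 4.29 -0.43
40 5.28 -0.9
48 6.19 -1.51
56 7.0 -2.23
64 7.71 -3.07
72 8.29 -3.99
80 8.74 -4.98
88 9.05 -6.03
84 8.91 -5.5
86 8.98 -5.77
```

jog_arm(delta_pos=[[0, 0, 0], [0, 0, 0], [0, 0, -0.3], [0, 0.3, -0.3], [0, 0.6, -0.27], [0, 0.9, -0.25], [0, 1.2, -0.25], [0, 1.5, -0.25], [0, 1.8, -0.25], [0, 2.1, -0.28]], turn=[0, 0, 0, 0, 0, 0, 0, 0, 0, 0], grip=[0.314, 0.314, 0.314, 0.314, 0.314, 0.314, 0.314, 0.314, 0.314, 0.314])

```text
time_s: 23.58
position: [0.4904, -0.2057, 0.0549]
tcp_rot: [[0.006, 1.0, 0.001], [1.0, -0.006, -0.001], [-0.001, 0.001, -1.0]]
force: [-0.8, -2.3, 4.3]
opening: 0.69
grasp_force: 13.2
```

```bash
python3 tilt.py .077 .012 0 8 16 24; python3 blue.py | grep '^s'
```

```text
[ 0.49044199 -0.20570809  0.0548684 ] [-0.76380634 -2.25096271  4.25731657] 23.575
(209, 242, 148, 52) [[209, 265], [211, 293], [356, 292], [356, 264], [328, 243], [326, 250], [318, 248], [320, 242], [305, 249], [296, 245], [304, 242], [294, 248], [276, 242], [271, 250], [262, 244], [252, 250], [250, 244]]
0.0 top fall edge [[208.0, 275.0], [359.0, 274.0]] top other [[216.0, 368.0], [353.0, 367.0]] bottom fall edge [[236.0, 209.0], [330.0, 208.0]]
8.0 top fall edge [[209.0, 270.0], [358.0, 269.0]] top other [[214.0, 372.0], [355.0, 371.0]] bottom fall edge [[237.0, 224.0], [330.0, 223.0]]
16.0 top fall edge [[210.0, 264.0], [358.0, 263.0]] top other [[211.0, 374.0], [358.0, 373.0]] bottom fall edge [[237.0, 240.0], [329.0, 239.0]]
24.0 top fall edge [[211.0, 259.0], [357.0, 258.0]] top other [[209.0, 374.0], [360.0, 373.0]] bottom fall edge [[238.0, 256.0], [329.0, 255.0]]
s 342.5 (325, 220, 26, 35) [[349, 221], [342, 221], [326, 243], [327, 253], [332, 253], [331, 247], [337, 242], [338, 246], [350, 227]]
s 604.5 (335, 176, 24, 38) [[343, 176], [335, 183], [340, 208], [357, 213], [355, 191], [358, 180]]
s 277.5 (442, 0, 13, 44) [[454, 0], [447, 0], [442, 41], [445, 43], [449, 41]]
```

Tilted about 16° about the bottom edge, as planned. I'll carry on along the arc.

jog_arm(delta_pos=[[0, 0.5, -0.08], [0, 1.07, -0.19], [0, 1.6, -0.35], [0, 2.1, -0.52], [0, 2.6, -0.75], [0, 3.1, -1.0], [0, 3.55, -1.28], [0, 4.0, -1.6], [0, 4.4, -1.95], [0, 4.8, -2.3], [0, 5.2, -2.75], [0, 5.5, -3.1]], turn=[0, 0, 0, 0, 0, 0, 0, 0, 0, 0, 0, 0], grip=[0.314, 0.314, 0.314, 0.314, 0.314, 0.314, 0.314, 0.314, 0.314, 0.314, 0.314, 0.314])

```text
time_s: 25.22
position: [0.4903, -0.1498, 0.0233]
tcp_rot: [[0.006, 1.0, 0.0], [1.0, -0.006, 0.0], [0.0, 0.0, -1.0]]
force: [2.2, 1.6, 3.1]
opening: 0.687
grasp_force: 13.5
```

```bash
python3 tilt.py .077 .012 40 50 60 70; python3 blue.py | grep '^s'
```

```text
[ 0.49033426 -0.14978743  0.02329177] [2.16298045 1.55367054 3.05714638] 25.225
(55, 0, 117, 187) [[55, 0], [104, 176], [121, 186], [157, 179], [171, 154], [137, 0]]
40.0 top fall edge [[213.0, 252.0], [355.0, 251.0]] top other [[204.0, 369.0], [365.0, 368.0]] bottom fall edge [[238.0, 289.0], [330.0, 288.0]]
50.0 top fall edge [[214.0, 249.0], [353.0, 248.0]] top other [[202.0, 361.0], [367.0, 360.0]] bottom fall edge [[237.0, 310.0], [331.0, 310.0]]
60.0 top fall edge [[215.0, 247.0], [352.0, 246.0]] top other [[200.0, 350.0], [369.0, 349.0]] bottom fall edge [[236.0, 332.0], [332.0, 331.0]]
70.0 top fall edge [[216.0, 246.0], [351.0, 245.0]] top other [[198.0, 336.0], [371.0, 335.0]] bottom fall edge [[234.0, 354.0], [334.0, 353.0]]
s 346.5 (325, 219, 26, 36) [[346, 219], [326, 243], [327, 253], [331, 254], [331, 247], [337, 242], [338, 246], [348, 232], [350, 222]]
s 315.0 (324, 192, 24, 21) [[328, 192], [324, 208], [344, 212], [347, 200], [337, 193]]
s 277.5 (442, 0, 13, 44) [[454, 0], [447, 0], [442, 41], [445, 43], [449, 41]]
```

jog_arm(delta_pos=[[0, 0.28, -0.35], [0, 0.5, -0.72], [0, 0.65, -1.05], [0, 0.78, -1.35], [0, 0.88, -1.6], [0, 0.98, -1.9], [0, 1.0, -2.0], [0, 1.0, -2.0]], turn=[0, 0, 0, 0, 0, 0, 0, 0], grip=[0.314, 0.314, 0.314, 0.314, 0.314, 0.314, 0.314, 0.314])

```text
time_s: 26.38
position: [0.4895, -0.1401, 0.0032]
tcp_rot: [[0.006, 1.0, -0.002], [1.0, -0.006, 0.001], [0.001, -0.002, -1.0]]
force: [0.1, 2.3, 1.5]
opening: 0.69
grasp_force: 13.5
```

```bash
python3 blue.py | grep -v pred; python3 - <<'E'
from h import *
s=snap('side')
# far end (top face) edge heights for y of the far end
for t in(75,80,85,90):
    a=np.radians(t);e=-.2144
    f=lambda u,v:[e+np.cos(a)*u+np.sin(a)*v,-np.sin(a)*u+np.cos(a)*v]
    print(t,[[proj(s,[x,*f(u,v)]).round(1).tolist() for x in(.46,.521)] for u,v in((0,.09),(-.046,.09),(-.046,0))])
E
```

```text
[ 0.48949495 -0.14010858  0.00322575] [0.12154282 2.3417084  1.46737018] 26.375
w 3376.0 (196, 326, 173, 33)
w 5493.5 (206, 252, 154, 41)
w 19826.0 (20, 0, 142, 226)
s 669.5 (323, 201, 28, 54) [[324, 201], [323, 216], [341, 222], [325, 245], [325, 251], [330, 254], [331, 247], [337, 242], [338, 246], [348, 232], [350, 222], [343, 218], [344, 207], [338, 205], [338, 202]]
s 276.5 (442, 0, 13, 44) [[454, 0], [447, 0], [442, 41], [445, 43], [449, 41]]
75 [[[342.1, 220.8], [322.2, 214.4]], [[345.1, 204.0], [324.9, 197.9]], [[360.8, 199.3], [341.3, 193.6]]]
80 [[[341.6, 223.7], [321.8, 217.2]], [[343.9, 207.1], [323.8, 201.0]], [[360.1, 199.5], [340.6, 193.8]]]
85 [[[341.3, 226.4], [321.5, 219.9]], [[342.8, 210.4], [322.7, 204.1]], [[359.4, 199.9], [339.9, 194.2]]]
90 [[[341.1, 229.1], [321.4, 222.5]], [[341.8, 213.7], [321.7, 207.4]], [[358.7, 200.4], [339.1, 194.7]]]
```

jog_arm(delta_pos=[[0, 0.03, -0.15], [0, 0.03, -0.2], [0, 0.03, -0.2], [0, 0.03, -0.2], [0, 0.03, -0.2], [0, 0.03, -0.2]], turn=[0, 0, 0, 0, 0, 0], grip=[0.314, 0.313, 0.3125, 0.312, 0.3115, 0.311])

```text
time_s: 27.28
position: [0.49, -0.1401, 0.0014]
tcp_rot: [[0.006, 1.0, -0.0], [1.0, -0.006, 0.0], [0.0, -0.0, -1.0]]
force: [-1.3, 1.5, 1.0]
opening: 0.689
grasp_force: 4.7
```

```bash
python3 blue.py | grep -v pred
```

```text
[ 0.48998631 -0.14014392  0.00138693] [-1.34888749  1.52838115  0.9891113 ] 27.275
w 3249.5 (196, 326, 173, 33)
w 5413.0 (206, 253, 154, 40)
w 20368.5 (15, 0, 144, 228)
s 671.0 (322, 201, 29, 54) [[324, 201], [322, 217], [341, 222], [325, 245], [325, 251], [331, 254], [331, 247], [337, 242], [338, 246], [348, 232], [350, 222], [343, 218], [344, 209], [336, 202]]
s 278.5 (442, 0, 13, 44) [[454, 0], [447, 0], [442, 40], [445, 43], [449, 41]]
```

jog_arm(delta_pos=[[0, 0, 0], [0, 0, 0], [0, 0, 0], [0, 0, 0], [0, 0, 0], [0, 0, 0], [0, 0, 0], [0, 0, 0]], turn=[0, 0, 0, 0, 0, 0, 0, 0], grip=[0.3105, 0.3103, 0.3101, 0.31, 0.3098, 0.3096, 0.3094, 0.3092])

```text
time_s: 28.38
position: [0.4906, -0.1401, 0.0017]
tcp_rot: [[0.006, 1.0, 0.001], [1.0, -0.006, -0.0], [-0.0, 0.001, -1.0]]
force: [0.6, -0.3, -1.4]
opening: 0.692
grasp_force: 0.4
```

```bash
python3 blue.py | grep -v pred
```

```text
[ 0.4906011  -0.14013998  0.00171709] [ 0.62779272 -0.28768014 -1.38027212] 28.375
w 2969.5 (259, 326, 100, 33)
w 6793.0 (203, 239, 159, 55)
w 20343.0 (14, 0, 144, 228)
s 669.0 (322, 201, 29, 54) [[332, 201], [334, 206], [329, 209], [322, 207], [323, 221], [338, 227], [325, 245], [325, 251], [330, 254], [331, 247], [337, 242], [338, 246], [350, 227], [349, 220], [343, 219], [343, 214], [335, 211], [340, 204]]
s 277.5 (442, 0, 13, 44) [[454, 0], [447, 0], [442, 41], [445, 43], [449, 41]]
```

The carton lies flat: its top corner is at (322,207), which matches 90°. I'll let go, lift and measure.

jog_arm(delta_pos=[[0, 0, 0], [0, 0, 0], [0, 0, 0], [0, 0, 5], [0, -2, 10], [0, -2.9, 15], [0, -2.9, 15], [0, -2.9, 15]], turn=[0, 0, 0, 0, 0, 0, 0, 0], grip=[0.15, 0, 0, 0, 0, 0, 0, 0])

```text
time_s: 29.48
position: [0.4895, -0.1686, 0.1513]
tcp_rot: [[0.006, 1.0, -0.001], [1.0, -0.006, 0.0], [0.0, -0.001, -1.0]]
force: [-0.2, 0.3, -0.5]
opening: 0.997
grasp_force: 0.0
```

```bash
python3 - <<'E'
from h import *
r=read_state();print(r['position'],r['time_s'])
c=snap('wrist')
h=cv2.cvtColor(c['color'],cv2.COLOR_BGR2HSV); m=cv2.inRange(h,(97,80,25),(116,255,255)); m[295:]=0
for k in cv2.findContours(m,0,2)[0]:
    if cv2.contourArea(k)<600: continue
    for q in cv2.approxPolyDP(k,4,True)[:,0]: print(q,onz(c,*map(float,q),.046).round(4),h[q[1],q[0]])
    print()
s=snap('top'); h=cv2.cvtColor(s['color'],cv2.COLOR_BGR2HSV); m=cv2.inRange(h,(95,100,40),(115,255,255));m[:200]=0;m[270:]=0
for k in cv2.findContours(m,0,2)[0]:
    if cv2.contourArea(k)>60:
        b=cv2.minAreaRect(k); print(b,[onz(s,*p,.046).round(4).tolist() for p in cv2.boxPoints(b)])
E
```

```text
[ 0.48954105 -0.16862594  0.1513078 ] 29.475
[249 146] [ 0.4642 -0.1224  0.046 ] [108  80  64]
[245 172] [ 0.4605 -0.142   0.046 ] [104  83 123]
[246 151] [ 0.4619 -0.1261  0.046 ] [106  97 145]
[272 152] [ 0.4813 -0.127   0.046 ] [107 105 141]
[273 257] [ 0.4808 -0.2128  0.046 ] [106  95 145]
[248 257] [ 0.4603 -0.2127  0.046 ] [105 128 131]
[247 209] [ 0.461  -0.1715  0.046 ] [107  84 152]
[249 258] [ 0.4611 -0.2136  0.046 ] [105  96 157]
[319 258] [ 0.5184 -0.214   0.046 ] [107 125 131]
[322 150] [ 0.5187 -0.1257  0.046 ] [106 121 126]
[315 144] [ 0.5134 -0.1212  0.046 ] [106  84  58]

[160   0] [ 0.4074 -0.0236  0.046 ] [112  86  86]
[184 110] [ 0.4178 -0.0959  0.046 ] [113  86  86]
[194 120] [ 0.4246 -0.1031  0.046 ] [114  80  64]
[209 118] [ 0.4357 -0.1017  0.046 ] [112  83  55]
[219 106] [ 0.4435 -0.0934  0.046 ] [112  80  48]
[200   2] [ 0.4343 -0.0253  0.046 ] [110  96  40]

((273.5, 266.5), (5.0, 29.0), 90.0) [[0.4343, 0.0162, 0.046], [0.4361, -0.0713, 0.046], [0.4211, -0.0715, 0.046], [0.4193, 0.0158, 0.046]]
```

jog_arm(delta_pos=[[0.05, -0.1, -5], [0.05, -0.1, -10], [0.05, -0.1, -13.5], [0.05, -0.1, -14.6], [0.05, -0.1, -14.6], [0.05, -0.1, -14.6], [0.05, -0.1, -14.6], [0.05, -0.1, -14.6], [0.05, -0.1, -14.6]], turn=[0, 0, 0, 0, 0, 0, 0, 0, 0], grip=[0, 0, 0, 0, 0.36, 0.36, 0.36, 0.36, 0.36])

```text
time_s: 30.7
position: [0.4908, -0.1703, 0.0067]
tcp_rot: [[0.006, 1.0, 0.001], [1.0, -0.006, -0.001], [-0.001, 0.001, -1.0]]
force: [-2.5, 0.0, 6.5]
opening: 0.686
grasp_force: 30.0
```

jog_arm(delta_pos=[[0, 0, 3], [0, 0, 8], [0, 0, 13], [0, 0, 18], [0, 2, 19], [0, 5, 19], [0, 8, 19], [1, 12, 19], [3, 16, 19], [5, 20, 19], [7, 24, 19], [9, 27, 19]], turn=[0, 0, 0, -10, -20, -30, -40, -50, -60, -70, -80, -81], grip=[0.36, 0.36, 0.36, 0.36, 0.36, 0.36, 0.36, 0.36, 0.36, 0.36, 0.36, 0.36])

```text
time_s: 32.2
position: [0.5802, 0.1019, 0.195]
tcp_rot: [[0.989, 0.15, -0.001], [0.15, -0.989, 0.0], [-0.001, -0.001, -1.0]]
force: [0.6, -0.9, -2.2]
opening: 0.69
grasp_force: 30.0
```

jog_arm(delta_pos=[[2, 1.5, 0], [4.1, 2.8, 0], [4.1, 2.8, 0], [4.1, 2.8, 0], [4.1, 2.8, 0]], turn=[0, 0, 0, 0, 0], grip=[0.36, 0.36, 0.36, 0.36, 0.36])

```text
time_s: 32.83
position: [0.6205, 0.1274, 0.1953]
tcp_rot: [[0.989, 0.15, -0.002], [0.15, -0.989, -0.0], [-0.002, -0.0, -1.0]]
force: [0.4, -0.5, -3.0]
opening: 0.688
grasp_force: 30.0
```

```bash
python3 - <<'E'
from h import *
r=read_state();print(r['position'],r['time_s'],np.round(r['tcp_rot'],3))
c=snap('wrist'); s=snap('top')
y=np.radians(8.7);R=np.array([[np.cos(y),-np.sin(y)],[np.sin(y),np.cos(y)]])
# front wall top edge and divider as seen in the wrist image: predicted pixels and grey profiles
for nm,p in dict(left_in=(0,.134,.066),div_in=(0,.003,.066),lidtop=(.0845,.1,.223)).items():
    print(nm,proj(c,np.r_[R@p[:2]+[.632,.0607],p[2]]).round(),proj(s,np.r_[R@p[:2]+[.632,.0607],p[2]]).round())
h=cv2.cvtColor(c['color'],cv2.COLOR_BGR2HSV); m=cv2.inRange(h,(97,80,25),(116,255,255))
for k in cv2.findContours(m,0,2)[0]:
    if cv2.contourArea(k)>300: print(cv2.boundingRect(k))
g=cv2.cvtColor(c['color'],cv2.COLOR_BGR2GRAY)
for v in(20,60,100,140,180): print(v,g[v,40:540:8].tolist())
E
```

```text
[0.62050164 0.12741548 0.19527642] 32.825 [[ 0.989  0.15  -0.002]
 [ 0.15  -0.989 -0.   ]
 [-0.002 -0.    -1.   ]]
left_in [205. 194.] [202. 204.]
div_in [360. 194.] [245. 198.]
lidtop [194.  80.] [204. 163.]
(260, 326, 97, 33)
(201, 176, 164, 118)
20 [44, 29, 31, 31, 191, 193, 189, 188, 190, 192, 197, 195, 195, 194, 192, 191, 192, 193, 193, 192, 168, 185, 186, 181, 190, 188, 189, 189, 187, 193, 198, 198, 199, 136, 76, 73, 86, 69, 76, 81, 82, 86, 84, 83, 84, 84, 82, 89, 91, 78, 88, 86, 86, 87, 55, 68, 70, 72, 86, 88, 90, 90, 91]
60 [47, 43, 30, 31, 222, 214, 49, 52, 57, 57, 58, 61, 64, 61, 146, 147, 147, 149, 148, 148, 148, 148, 147, 147, 147, 147, 147, 147, 145, 148, 145, 145, 145, 145, 146, 145, 145, 144, 144, 145, 144, 145, 143, 143, 143, 58, 161, 143, 141, 107, 68, 71, 76, 88, 90, 92, 90, 91, 89, 89, 90, 88, 84]
100 [52, 52, 45, 38, 39, 213, 214, 149, 148, 147, 148, 147, 146, 144, 142, 139, 138, 137, 135, 133, 130, 128, 127, 126, 124, 122, 121, 119, 118, 116, 117, 116, 115, 115, 113, 111, 113, 112, 112, 110, 109, 109, 108, 108, 106, 105, 104, 105, 102, 104, 104, 175, 174, 176, 174, 175, 175, 176, 106, 104, 106, 105, 105]
140 [222, 223, 216, 219, 217, 220, 222, 222, 62, 220, 225, 224, 225, 226, 225, 226, 226, 226, 223, 161, 57, 55, 164, 122, 124, 119, 119, 111, 120, 126, 121, 118, 119, 126, 118, 132, 124, 113, 137, 54, 152, 120, 122, 116, 119, 118, 129, 127, 115, 76, 80, 96, 95, 95, 95, 124, 231, 231, 48, 47, 49, 143, 131]
180 [224, 224, 225, 224, 224, 225, 225, 225, 225, 226, 226, 225, 226, 226, 224, 199, 225, 202, 225, 189, 131, 57, 156, 56, 56, 53, 51, 52, 48, 50, 50, 50, 48, 45, 48, 47, 49, 48, 47, 55, 148, 94, 109, 122, 105, 130, 95, 123, 126, 51, 106, 230, 228, 102, 103, 206, 229, 51, 51, 50, 131, 190, 192]
```

The pocket walls sit where predicted, at about columns 205 and 355. The wrist camera overhangs toward the lid, so I'll turn the tool half round before lowering. I back off first to keep clear of the lever.

jog_arm(delta_pos=[[-3, 0, 2], [-6, 0, 4], [-6, 0, 4], [-6, 0, 4], [-6, 0, 4], [-6, 0, 4], [-6, 0, 4], [-6, 0, 4], [-6, 0, 4], [-6, 0, 4], [-6, 0, 4], [-6, 0, 4]], turn=[0, 10, 20, 30, 40, 50, 60, 70, 80, 90, 100, 110], grip=[0.36, 0.36, 0.36, 0.36, 0.36, 0.36, 0.36, 0.36, 0.36, 0.36, 0.36, 0.36])

```text
time_s: 34.42
position: [0.5613, 0.1276, 0.2358]
tcp_rot: [[-0.484, 0.875, 0.0], [0.875, 0.484, -0.0], [-0.0, 0.0, -1.0]]
force: [-0.4, -0.8, -3.2]
opening: 0.688
grasp_force: 30.0
```

jog_arm(delta_pos=[[0, 0, 0], [0, 0, 0], [0, 0, 0], [0, 0, 0], [0, 0, 0], [0, 0, 0], [0, 0, 0], [3, 0, -2], [5.8, 0.1, -4], [5.8, 0.1, -4], [5.8, 0.1, -4], [5.8, 0.1, -4]], turn=[10, 20, 30, 40, 50, 60, 70, 70, 70, 70, 70, 70], grip=[0.36, 0.36, 0.36, 0.36, 0.36, 0.36, 0.36, 0.36, 0.36, 0.36, 0.36, 0.36])

```text
time_s: 35.92
position: [0.6191, 0.129, 0.1964]
tcp_rot: [[-0.989, -0.15, 0.0], [-0.15, 0.989, 0.0], [-0.0, -0.0, -1.0]]
force: [1.1, -0.2, -2.7]
opening: 0.687
grasp_force: 30.0
```

jog_arm(delta_pos=[[0, 0, -4], [0, 0, -8], [0, 0, -11], [0, 0, -13.5], [0, 0, -15.5], [0, 0, -17], [0, 0, -17.7], [0, 0, -17.7], [0, 0, -17.7]], turn=[0, 0, 0, 0, 0, 0, 0, 0, 0], grip=[0.36, 0.36, 0.36, 0.36, 0.36, 0.36, 0.36, 0.36, 0.36])

```text
time_s: 37.05
position: [0.6204, 0.129, 0.0193]
tcp_rot: [[-0.989, -0.15, 0.002], [-0.15, 0.989, 0.0], [-0.002, -0.0, -1.0]]
force: [-0.5, -0.1, -2.9]
opening: 0.689
grasp_force: 30.0
```

Still hanging free, so I'll lower the last few millimetres.

jog_arm(delta_pos=[[0, 0, -0.2], [0, 0, -0.4], [0, 0, -0.55], [0, 0, -0.65], [0, 0, -0.65]], turn=[0, 0, 0, 0, 0], grip=[0.36, 0.36, 0.36, 0.36, 0.36])

```text
time_s: 37.67
position: [0.6196, 0.129, 0.0127]
tcp_rot: [[-0.989, -0.15, -0.0], [-0.15, 0.989, 0.0], [0.0, 0.0, -1.0]]
force: [-1.8, 0.4, 3.6]
opening: 0.69
grasp_force: 30.0
```

jog_arm(delta_pos=[[0, 0, 0], [0, 0, 0], [0, 0, 0], [0, 0, 0], [0, 0, 3], [0, 0, 7], [0, 0, 12], [-1, 0, 17], [-5, -2, 20], [-10, -5, 20], [-10, -5, 20]], turn=[0, 0, 0, 0, 0, 0, 0, 0, 0, 0, 0], grip=[0.25, 0.18, 0.18, 0.18, 0.18, 0.18, 0.18, 0.18, 0.18, 0.18, 0.18])

```text
time_s: 39.05
position: [0.514, 0.0782, 0.2117]
tcp_rot: [[-0.989, -0.149, -0.006], [-0.149, 0.989, 0.0], [0.006, 0.001, -1.0]]
force: [0.5, -0.5, -0.7]
opening: 0.822
grasp_force: 0.0
```

```bash
python3 - <<'E'
from h import *
r=read_state();print(r['position'],r['force'],r['time_s'])
y=np.radians(8.7);R=np.array([[np.cos(y),-np.sin(y)],[np.sin(y),np.cos(y)]])
W=lambda p:np.r_[R@p[:2]+[.632,.0607],p[2]]
for n in('side','wrist','top'):
    c=snap(n);h=cv2.cvtColor(c['color'],cv2.COLOR_BGR2HSV); m=cv2.inRange(h,(97,80,25),(116,255,255))
    for k in cv2.findContours(m,0,2)[0]:
        if cv2.contourArea(k)>60:
            b=cv2.minAreaRect(k); print(n,np.round(b[0]),np.round(b[1]),round(b[2]),onz(c,*b[0],.052).round(3))
    print(n,'exp',proj(c,W(np.array([0,.0685,.052]))).round())
s=snap('side');
print('lid top corners exp',[proj(s,W(np.array([x,.14,.223]))).round().tolist() for x in(.074,.1)])
h=cv2.cvtColor(s['color'],cv2.COLOR_BGR2HSV); m=cv2.inRange(h,(40,80,30),(80,255,255))
print([cv2.boundingRect(k) for k in cv2.findContours(m,0,2)[0] if cv2.contourArea(k)>60])
E
```

```text
[0.51396968 0.07820484 0.21167835] [ 0.53110504 -0.46944973 -0.72800526] 39.05
side [229. 240.] [44. 16.] 8 [0.609 0.146 0.052]
side [338. 237.] [12. 39.] 36 [ 0.405 -0.011  0.052]
side exp [230. 235.]
wrist [317. 265.] [56. 60.] 90 [0.591 0.125 0.052]
wrist [164.  58.] [ 31. 149.] 90 [ 0.421 -0.036  0.052]
wrist exp [315. 293.]
top [278. 269.] [ 8. 41.] 82 [ 0.421 -0.043  0.052]
top [219. 192.] [ 8. 12.] 90 [0.651 0.144 0.052]
top exp [224. 202.]
lid top corners exp [[179.0, 176.0], [169.0, 173.0]]
[(361, 185, 19, 15), (360, 171, 23, 14), (308, 147, 25, 16), (542, 145, 18, 9), (368, 108, 50, 63)]
```

```bash
python3 - <<'E'
from h import *
a=cv2.imread('pics/s4.png');b=snap('side')['color']
g=lambda i:cv2.Canny(cv2.cvtColor(i,cv2.COLOR_BGR2GRAY)[165:240,160:205],60,150)
A,B=g(a).astype(np.float32),g(b).astype(np.float32)
print(cv2.phaseCorrelate(cv2.GaussianBlur(A,(5,5),1),cv2.GaussianBlur(B,(5,5),1)))
y=np.radians(8.7);R=np.array([[np.cos(y),-np.sin(y)],[np.sin(y),np.cos(y)]])
for t in(1.4,1.5,1.6,1.7):
    p=np.array([.0745-.151*np.cos(t),.14,.067+.151*np.sin(t)]);print(t,proj(capture('side'),np.r_[R@p[:2]+[.632,.0607],p[2]]))
d=cv2.absdiff(a,b).max(2)[165:240,160:205]; print((d>40).sum())
E
```

```text
((0.44065923898516246, 0.5359162426464721), 0.9879686358416522)
1.4 [188.75098013 180.66272781]
1.5 [183.06419139 178.64526081]
1.6 [177.45986026 177.25865334]
1.7 [172.00246586 176.50969709]
0
```

```bash
python3 -c "
from rig import *
print(hand_in())"
```

```text
the job is handed in; nothing more can be done
None
```

The job is handed in: the case is open with its lid upright, and the carton was laid down, let go, taken afresh and set down lying in the empty compartment. The robot clock read about 39 s; before hand-in I checked the carton and lid only by camera measurement, and the packed items and most loose things not separately.

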